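Proof-pull a salvaged washer spring on the bench pull gauge

ROBOT

A 6-joint arm with a two-finger parallel gripper is mounted at the origin on the work surface. World frame = base frame: x ahead of the robot, y to its left, z up, the work surface at z = 0. Lengths are in m, angles in rad, forces in N, time in s.
With the tool pointing down it reaches from about 0.3 to 0.875 m from the base axis. Payload 6.4 kg.
Tool frame: the origin (TCP) lies midway between the tips of the shut fingers; the grasp point (between the pads) lies 19 mm behind it; z points along the fingers, y is the line along which they close (so a half turn about z gives the same grasp; the last joint's range is limited). The gripper opens to 85 mm and grips with 20 to 120 N. Pads are 22 mm wide; open, the fingers measure 114 mm over their backs; the gripper's body (76 mm by 85 mm) begins 54 mm behind the grasp point. The pads swing forward as they close: fully open they stand 13 mm farther back than shut.
Start: joints at [0.894, 0.181, 1.607, -0, 1.354, -0.206], TCP at [0.261, 0.512, 0.231] pointing down, gripper open.
Joint ranges: [-2.99, 2.99], [-0.89, 2.07], [0.3, 2.58], [-1.14, 4.28], [0, 2.63], [-3.12, 3.12]. Speed limits (rad/s): [2.57, 2.57, 3.01, 3.14, 3.14, 3.14].

INTERFACE

Orientations are given as a unit quaternion [w, x, y, z].
In Python, from bench import get_obs, camera, hand_in gives the robot as it stands.
- The arm moves only by the tool carry_out, never from a script. Its argument "plan" is a list that holds one entry, the list of rows, each a list of 7 numbers: the shift along the world's x, y, z in m, then the turn, a rotation vector about the world's x, y, z in rad, then the opening, from 0 (shut) to 1 (fully open). In form: [[[x, y, z, rx, ry, rz, hand], ...]]. A call has exactly 5 rows; each row is the pose to reach, as a shift and turn from the pose commanded when the call began; what a row does not reach only later rows make up. A row lasts 1/12 s, in which the tool goes at most 41.7 mm and 7.16 degrees, less where a joint would pass 70% of its speed; a pose out of reach is approached as far as the arm can. A call with a gripper value outside its range is refused whole. The fingers move at their own pace and stop on an object; the grip force is fixed at half the most. Time passes only in rows, so rows that repeat a pose let the fingers close, or fill a call up. It gives the time, the measured TCP pose, the force, the opening and the grip force at its end, in the units of the state.
- get_obs(): the state, without advancing time (a new reading comes with each control period).
- camera(name): name is "side" or "top"; returns a dict with "pixels" (400x640x3 uint8, red, green, blue), "z_map" (400x640 float32, m along the optical axis (not along the pixel's ray), 0 where there is no reading), "camera_matrix" (3x3 intrinsics, pixels), "cam_to_world" (4x4, takes a point from camera to world coordinates). Camera axes: x right, y up, looking along -z (the intrinsics and any distortion apply to the point x, -y, -z); pixel columns grow to the right and rows downward; lengths in m; the calibration is good to about 2 mm. A picture is of the moment at which its call begins.
- hand_in(): hands the job in; it is judged then, once.
The state is a dict: "time_s": time; "q": joint angles; "dq": joint speeds; "joint_efforts": joint torques, N m; "eef_pos": TCP position; "eef_rot": TCP orientation; "wrist_force": force on the tool from outside, world axes, zero at the start; "torque": the same for the moment, N m; "opening": opening from 0.0 (shut) to 1.0 (fully open); "grasp_force": force on a finger pad.
Only numpy, scipy, OpenCV 4.12 (cv2) and the standard library are available. Lean on these libraries where they do the work, as an engineer would, in place of code of your own. Each camera call takes 0.05 s, during which the arm holds its last target. There are 200 camera calls.

TASK

A washer spring is being proof-pulled on the bench pull gauge, which still shows its last reading. Slide the tall drag pointer all the way back home, up to the index bar, then draw the black pull handle out until the index bar is level with the limit flag and hold it there for about a second without pulling past the flag. Ease the handle gently all the way home, never letting it snap back, and let go, so that the drag pointer stays behind level with the flag; leave the flag where it is set and do not disturb the other things on the bench.

Things in the scene. Friction and masses are not known exactly. Their poses are not given: they have to be found in the camera images.
- gauge: The pull gauge, fixed to the bench: dark steel base plate 290 x 110 x 10 mm with a lying spring tube (top 53 mm above the bench) at one end, a rod guide block (40 mm high) at the other. Origin on the bench; x = pulling direction, from tube to handle; y = side of the drag pointer; z up. Plate spans x -190 to 100 mm, guide's outer face x = 95 mm. Scale strip on the y- side: a tick every 10 mm.
- pull_slide (a joint): Travel of the sprung slide (index bar, rod and handle, one rigid piece), m: 0 = fully home, grows as the handle is pulled along gauge x, stop at 0.115. The spring pulls it home with about 3 N at 0 plus 1.4 N per 10 mm (about 15 N at 0.09); let go, it snaps back.
- handle_grip (a point): Grip point of the pull handle: an upright black plate 12 mm thick (along gauge x), 44 mm wide (along y), from 19 to 85 mm above the bench. The point is in its middle plane, 66 mm above the bench. With the slide home it is at gauge x = 150 mm, y = 0; 49 mm free to the guide block behind. It is 190 mm from index_mark along gauge x. Axes as the gauge's.
- index_mark (a point): Front (pulling-side) face of the steel index bar, which crosses the gauge between tube and guide: 70 mm wide, 14 mm high, top 35 mm above the bench. The point is on the top edge of that face at y = 0; gauge x = -40 mm when home; it moves with the handle. Axes as the gauge's.
- drag_pointer (a joint): Place of the drag pointer on its rail, m, same scale as pull_slide: 0 = fully home. The front face of the index bar pushes it outward but does not bring it back; it stays where it is left (friction about 1.5 N). It can be slid by hand along gauge x, at nearest touching the index bar.
- drag_grip (a point): Grip point of the drag pointer: a tall plain aluminium post 10 mm thick (along gauge x), 16 mm wide (along y), top 80 mm above the bench, at gauge y = 30 mm. The point is at its centre, 66 mm above the bench. Nothing else along its rail is higher than 41 mm, so fingertips may go down to 46 mm. Axes as the gauge's.
- drag_mark (a point): The reading edge of the drag pointer: its rear face (towards the tube), 35 mm above the bench, which touches the front face of the index bar. Axes as the gauge's.
- limit_flag (a joint): Place of the limit flag along the scale, in m, on the same scale as pull_slide: the slide is level with the flag when pull_slide equals this. A stiff clamp holds it (12 N).
- flag_mark (a point): The limit flag: a low thin upright black blade, 4 mm thick (along gauge x), 20 mm wide, top 37 mm above the bench, on the scale strip at gauge y = -44 mm. This point is on its middle plane. Axes as the gauge's.
- jar: Bystander: lidded glass jar 60 mm wide, 80 mm high; origin under its centre.
- wrench: Bystander: steel wrench 180 mm long, lying beside the gauge; origin under its middle.
- idler: Bystander: grey belt idler pulley, 72 mm wide, 30 mm high, lying flat; origin under its centre.
- coin_slide: Bystander: steel coin slide, 90 x 60 mm, 46 mm high; origin under its centre.
- coupling: Bystander: brass pipe coupling 52 mm wide, 40 mm high, standing; origin under its centre.
- brush: Bystander: brush 190 mm long, lying beside the gauge; origin under its middle.
- mug: Bystander: white mug 80 mm wide, 90 mm high, past the tube end; origin under its centre.

How it is judged:
By the outcome, as a careful person would: the job done as asked, in the order asked, and still so for the second after the job is handed in, with the robot touching nothing.
It also fails if it takes over 54 s, if anything falls off the work surface, if the arm or the gripper's body presses on something with over 40 N, if the wrist force passes 120 N, or if a joint passes its speed limit or range.

## Working session

There is one attempt and no reset: what is moved stays moved. The work goes in short steps, Python scripts to look and compute and a tool call to move; the robot and the scene stay as the last step left them, time stands still between calls to the robot, and variables do not carry over. Pictures are saved under pics/ and viewed, at most 13 in all, crops included, and the job is handed in when it is done.

Besides the shell and the picture viewer there is one more tool, called after ">>>" in YAML: its name, and indented under it one key for each argument. carry_out: Moves the arm, as the interface text tells. Its arguments: {"type":"object","properties":{"plan":{"type":"array","items":{"type":"array","items":{"type":"array","items":{"type":"number"}}}}},"required":["plan"]}

```bash
mkdir -p pics; cat > h.py <<'E'
import numpy as np, cv2
from bench import get_obs, camera, hand_in
def shot(name,fn):
    c=camera(name); cv2.imwrite(f'pics/{fn}.png',c['pixels'][:,:,::-1]); np.savez(f'pics/{fn}.npz',**c); return c
def load(fn): return np.load(f'pics/{fn}.npz')
def ray(c,u,v):
    K=c['camera_matrix'];T=c['cam_to_world']
    d=np.array([(u-K[0,2])/K[0,0],-(v-K[1,2])/K[1,1],-1.]); return T[:3,3],T[:3,:3]@d
def atz(c,u,v,z):
    o,d=ray(c,u,v); return o+d*(z-o[2])/d[2]
def dep(c,u,v):
    o,d=ray(c,u,v); return o+d*c['z_map'][int(round(v)),int(round(u))]
E
python3 - <<'E'
from h import *
for n in('top','side'):
    c=shot(n,n+'1'); print(n,c['camera_matrix'].round(1).tolist(),c['cam_to_world'].round(3).tolist())
o=get_obs();print({k:np.round(v,3).tolist() for k,v in o.items()})
E
```

```text
top [[482.9, 0.0, 325.6], [0.0, 482.9, 207.1], [0.0, 0.0, 1.0]] [[0.007, 0.983, -0.186, 0.317], [-1.0, 0.009, 0.007, -0.058], [0.009, 0.186, 0.983, 1.303], [0.0, 0.0, 0.0, 1.0]]
side [[413.6, 0.0, 326.4], [0.0, 413.6, 198.1], [0.0, 0.0, 1.0]] [[-0.984, 0.121, -0.133, 0.439], [-0.179, -0.643, 0.745, 0.653], [0.005, 0.756, 0.654, 0.745], [0.0, 0.0, 0.0, 1.0]]
{'time_s': 0.1, 'q': [0.894, 0.181, 1.608, 0.0, 1.354, -0.206], 'dq': [0.001, -0.002, -0.003, 0.002, -0.0, 0.002], 'joint_efforts': [0.001, -44.588, -35.224, -0.0, 0.004, 0.0], 'eef_pos': [0.26, 0.512, 0.23], 'eef_rot': [-0.0, 0.233, 0.972, -0.001], 'wrist_force': [0.048, -0.354, 0.055], 'torque': [0.028, 0.026, -0.032], 'grasp_force': 0.0, 'opening': 1.003}
```

View pics/top1.png

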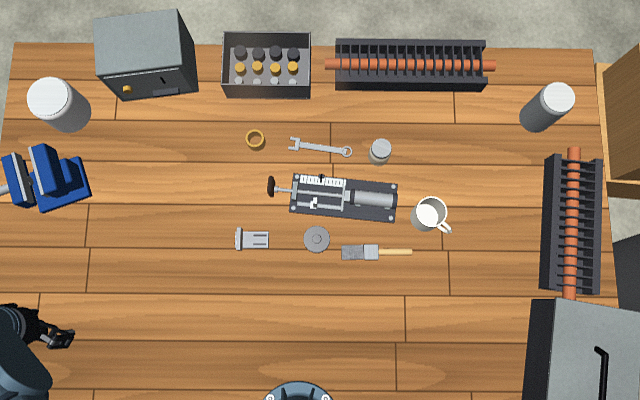

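View pics/side1.png

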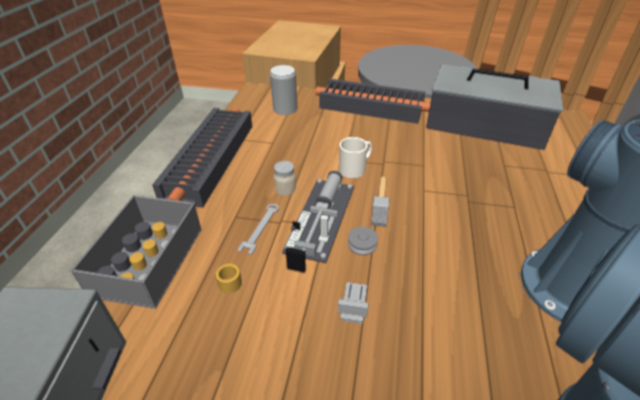

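The top picture shows the gauge at about (265–400, 175–220) with the handle at (271,187). The drag post is near (313,204) and the flag near (321,178). In the side picture the handle is at (296,258). Next I'll enlarge both.

```bash
python3 - <<'E'
from h import *
a=cv2.imread('pics/top1.png')[165:230,260:405]; cv2.imwrite('pics/ct.png',cv2.resize(a,None,fx=5.5,fy=5.5,interpolation=cv2.INTER_CUBIC))
a=cv2.imread('pics/side1.png')[165:275,275:365]; cv2.imwrite('pics/cs.png',cv2.resize(a,None,fx=5.4,fy=5.4,interpolation=cv2.INTER_CUBIC))
E
```

```text
(no output)
```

View pics/ct.png

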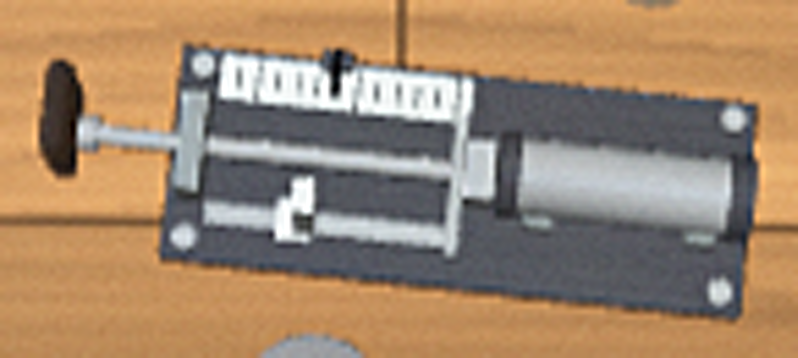

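View pics/cs.png

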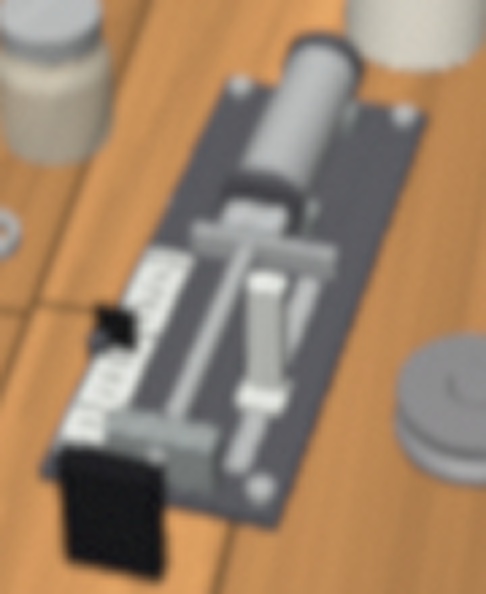

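Top crop: plate corners are at about (185,45), (162,260), (757,103) and (740,317). The index bar front edge runs from (456,95) to (444,250), and the flag is at (338,70). The drag post top is at (303,185), and the handle top runs from (62,65) to (62,175). I'll fit the gauge frame to these.

```bash
cat >> h.py <<'E'
def top(x,y): return (x+.5)/5.5-.5+260,(y+.5)/5.5-.5+165
def side(x,y): return (x+.5)/5.4-.5+275,(y+.5)/5.4-.5+165
def fit(P,G):
    P=np.array(P)[:,:2];G=np.array(G);p=P-P.mean(0);g=G-G.mean(0)
    a=np.arctan2((g[:,0]*p[:,1]-g[:,1]*p[:,0]).sum(),(g*p).sum())
    R=np.array([[np.cos(a),-np.sin(a)],[np.sin(a),np.cos(a)]]);t=P.mean(0)-R@G.mean(0)
    return a,R,t,P-(G@R.T+t)
E
python3 - <<'E'
from h import *
G=[(.1,-.055),(.1,.055),(-.19,-.055),(-.19,.055)]
ct,cs=load('top1'),load('side1')
a,R,t,r=fit([atz(ct,*top(*p),.01) for p in [(185,45),(162,260),(757,103),(740,317)]],G)
print('top',a,t,r.round(4).tolist())
a2,R2,t2,r2=fit([atz(cs,*side(*p),.01) for p in [(42,475),(275,527),(228,78),(427,115)]],G)
print('side',a2,t2,r2.round(4).tolist())
def g(P,R=R,t=t): return ((P[:2]-t)@R).round(4)
for n,p,z in [('idx',(456,95),.035),('idx',(444,250),.035),('flagtop',(338,55),.037),('flag',(336,92),.015),('post',(303,185),.08),('hA',(62,63),.085),('hB',(62,175),.085)]:
    print(n,g(atz(ct,*top(*p),z)))
for n,p,z in [('idx',(193,240),.035),('idx',(333,272),.035),('flagtop',(117,315),.037),('post',(266,283),.08),('hA',(65,452),.085),('hB',(163,465),.085)]:
    print(n,g(atz(cs,*side(*p),z),R2,t2))
for n,p in [('post',(303,185)),('hA',(62,75)),('hM',(62,120)),('flag',(338,60)),('plate',(600,280)),('tube',(620,185))]:
    P=dep(ct,*top(*p)); print(n,P.round(4),g(P))
E
```

```text
top 1.4780527703011443 [ 0.59360852 -0.07155189] [[-0.0, -0.0008], [-0.0002, -0.0018], [-0.0004, 0.0011], [0.0006, 0.0015]]
side 1.4792858844480197 [ 0.59332098 -0.06566132] [[-0.0023, -0.0001], [0.0019, 0.0001], [-0.0006, -0.0006], [0.001, 0.0006]]
idx [-0.0381 -0.0371]
idx [-0.0395  0.0405]
flagtop [ 0.0215 -0.0508]
flag [ 0.0212 -0.0374]
post [0.0304 0.0247]
hA [ 0.1494 -0.0212]
hB [0.1429 0.0324]
idx [-0.0376 -0.0258]
idx [-0.0343  0.0432]
flagtop [ 0.022  -0.0433]
post [0.027  0.0282]
hA [ 0.1473 -0.0204]
hB [0.1432 0.0191]
post [ 0.5719 -0.039   0.0797] [0.0304 0.0246]
hA [0.624  0.0757 0.0799] [ 0.1494 -0.0167]
hM [0.602  0.0749 0.0808] [0.1466 0.0052]
flag [ 0.6446 -0.0548  0.033 ] [ 0.0214 -0.0493]
plate [ 0.5391 -0.1848  0.0136] [-0.1178  0.0437]
tube [ 0.5787 -0.191   0.0536] [-0.1203  0.0038]
```

Both views agree on the gauge: origin ≈ (0.5935, −0.071), yaw ≈ 1.4785 rad. The flag is at about 0.060–0.0615 and the drag pointer is beyond it. I'll close the fingers, turn so they close along gauge x, and travel to a point ahead of the drag post.

>>> carry_out:
  plan:
    - [[0.02,-0.034,0,0,0,0.08,0],[0.041,-0.068,0,0,0,0.16,0],[0.062,-0.102,0,0,0,0.24,0],[0.083,-0.136,0,0,0,0.32,0],[0.104,-0.17,0,0,0,0.379,0]]

```text
time_s: 0.52
eef_pos: [0.365, 0.3408, 0.2309]
eef_rot: [-0.0, 0.043, 0.999, -0.0]
wrist_force: [0.6, 0.1, 0.1]
opening: 0.297
grasp_force: 0.0
```

>>> carry_out:
  plan:
    - [[0.02,-0.034,0,0,0,0,0],[0.041,-0.068,0,0,0,0,0],[0.062,-0.102,0,0,0,0,0],[0.083,-0.136,0,0,0,0,0],[0.104,-0.17,0,0,0,0,0]]

```text
time_s: 0.93
eef_pos: [0.4692, 0.1706, 0.2311]
eef_rot: [-0.0, 0.046, 0.999, 0.0]
wrist_force: [1.4, 0.5, -0.2]
opening: -0.001
grasp_force: 0.0
```

>>> carry_out:
  plan:
    - [[0.02,-0.034,0,0,0,0,0],[0.041,-0.068,0,0,0,0,0],[0.062,-0.102,0,0,0,0,0],[0.083,-0.136,0,0,0,0,0],[0.103,-0.17,-0.02,0,0,0,0]]

```text
time_s: 1.35
eef_pos: [0.5738, 0.0018, 0.2157]
eef_rot: [0.003, 0.046, 0.999, -0.001]
wrist_force: [1.4, -0.1, 1.6]
opening: -0.003
grasp_force: 0.0
```

>>> carry_out:
  plan:
    - [[0,0,-0.035,0,0,0,0],[0,0,-0.07,0,0,0,0],[-0.001,0,-0.105,0,0,0,0],[-0.001,0,-0.14,0,0,0,0],[-0.001,0,-0.162,0,0,0,0]]

```text
time_s: 1.77
eef_pos: [0.567, 0.0047, 0.0463]
eef_rot: [-0.003, 0.046, 0.999, 0.0]
wrist_force: [-0.8, 0.1, -0.9]
opening: 0.0
grasp_force: 0.0
```

```bash
python3 - <<'E'
from h import *
o=get_obs();print({k:np.round(o[k],4).tolist() for k in('eef_pos','wrist_force','time_s')})
shot('top','t2');shot('side','s2')
a=cv2.imread('pics/t2.png')[165:230,260:360]; b=cv2.imread('pics/s2.png')[165:275,275:365]
a=cv2.resize(a,(500,325),interpolation=3);b=cv2.resize(b,(290,354),interpolation=3)
im=np.zeros((354,790,3),np.uint8);im[:325,:500]=a;im[:,500:]=b;cv2.imwrite('pics/m2.png',im)
E
```

```text
{'eef_pos': [0.567, 0.0047, 0.0463], 'wrist_force': [-0.7644, 0.0942, -0.9464], 'time_s': 1.7667}
```

View pics/m2.png

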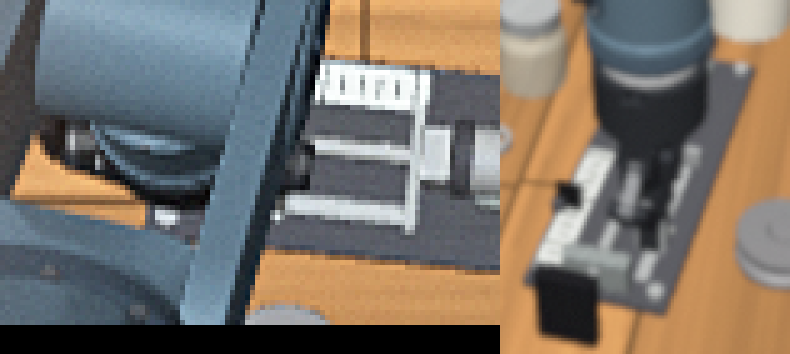

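The side view shows the shut fingers ahead of the post and nothing disturbed, while the arm hides it from the top. Now I'll push the post home.

>>> carry_out:
  plan:
    - [[-0.001,-0.008,0,0,0,0,0],[-0.0015,-0.016,0,0,0,0,0],[-0.002,-0.024,0,0,0,0,0],[-0.003,-0.032,0,0,0,0,0],[-0.004,-0.04,0,0,0,0,0]]

```text
time_s: 2.28
eef_pos: [0.567, -0.0368, 0.0523]
eef_rot: [0.002, 0.046, 0.999, -0.0]
wrist_force: [1.4, 1.9, 0.5]
opening: -0.002
grasp_force: 0.9
```

>>> carry_out:
  plan:
    - [[-0.001,-0.007,0,0,0,0,0],[-0.0015,-0.014,0,0,0,0,0],[-0.002,-0.021,0,0,0,0,0],[-0.003,-0.028,0,0,0,0,0],[-0.003,-0.034,0,0,0,0,0]]

```text
time_s: 2.7
eef_pos: [0.5622, -0.0703, 0.0504]
eef_rot: [-0.0, 0.046, 0.999, 0.0]
wrist_force: [-0.1, 1.1, 1.1]
opening: -0.001
grasp_force: 0.8
```

>>> carry_out:
  plan:
    - [[0,-0.003,-0.001,0,0,0,0],[-0.0005,-0.006,-0.001,0,0,0,0],[-0.001,-0.008,-0.001,0,0,0,0],[-0.001,-0.009,-0.001,0,0,0,0],[-0.001,-0.01,-0.001,0,0,0,0]]

```text
time_s: 3.12
eef_pos: [0.5615, -0.0794, 0.0492]
eef_rot: [-0.0, 0.046, 0.999, 0.0]
wrist_force: [0.4, 1.7, 0.4]
opening: 0.001
grasp_force: 0.8
```

>>> carry_out:
  plan:
    - [[0,-0.0005,0,0,0,0,0],[0,-0.001,0,0,0,0,0],[0,-0.0015,0,0,0,0,0],[0,-0.002,0,0,0,0,0],[0,-0.002,0,0,0,0,0]]

```text
time_s: 3.53
eef_pos: [0.5613, -0.0815, 0.0493]
eef_rot: [-0.0, 0.046, 0.999, 0.0]
wrist_force: [-1.7, 0.5, -0.3]
opening: 0.003
grasp_force: 0.7
```

>>> carry_out:
  plan:
    - [[0,-0.001,0,0,0,0,0],[0,-0.0015,0,0,0,0,0],[0,-0.002,0,0,0,0,0],[0,-0.0025,0,0,0,0,0],[0,-0.0025,0,0,0,0,0]]

```text
time_s: 3.95
eef_pos: [0.5614, -0.083, 0.0493]
eef_rot: [-0.0, 0.046, 0.999, 0.001]
wrist_force: [-1.0, 7.0, -0.6]
opening: -0.003
grasp_force: 3.2
```

```bash
python3 - <<'E'
from h import *
o=get_obs();print({k:np.round(o[k],4).tolist() for k in('eef_pos','wrist_force','time_s')})
shot('top','t3');shot('side','s3')
a=cv2.imread('pics/t3.png')[165:230,290:370]; b=cv2.imread('pics/s3.png')[180:255,285:350]
a=cv2.resize(a,(480,390),interpolation=3);b=cv2.resize(b,(310,358),interpolation=3)
im=np.zeros((390,790,3),np.uint8);im[:,:480]=a;im[:358,480:]=b;cv2.imwrite('pics/m3.png',im)
E
```

```text
{'eef_pos': [0.5614, -0.083, 0.0493], 'wrist_force': [-0.9799, 7.0317, -0.5973], 'time_s': 3.95}
```

View pics/m3.png

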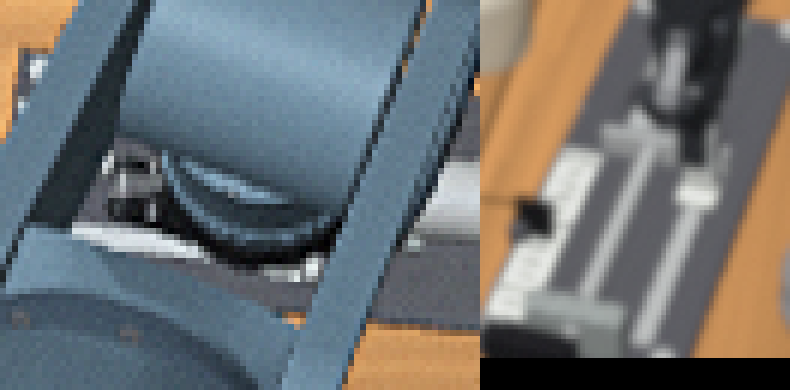

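The wrist force rose to 7 N at y = −0.083, against an expected −0.084. The side view shows the post right against the index bar, so the pointer is home. I'll back off, rise and go over the handle.

>>> carry_out:
  plan:
    - [[0.001,0.01,0,0,0,0,0],[0.003,0.025,0,0,0,0,0],[0.003,0.027,0.035,0,0,0,0],[0.003,0.03,0.07,0,0,0,0],[0.005,0.04,0.1,0,0,0,0]]

```text
time_s: 4.47
eef_pos: [0.567, -0.0446, 0.1512]
eef_rot: [0.0, 0.046, 0.999, -0.001]
wrist_force: [1.2, -0.5, 0.7]
opening: -0.001
grasp_force: 0.0
```

>>> carry_out:
  plan:
    - [[0.01,0.035,0,0,0,0,0.55],[0.02,0.07,0,0,0,0,0.55],[0.03,0.1,0,0,0,0,0.55],[0.038,0.127,0,0,0,0,0.55],[0.038,0.127,0,0,0,0,0.55]]

```text
time_s: 4.88
eef_pos: [0.6059, 0.0877, 0.1502]
eef_rot: [0.001, 0.044, 0.999, 0.001]
wrist_force: [-0.5, -0.5, 0.1]
opening: 0.55
grasp_force: 0.0
```

```bash
python3 - <<'E'
from h import *
o=get_obs();print({k:np.round(o[k],4).tolist() for k in('eef_pos','wrist_force','time_s','opening')})
shot('top','t4');shot('side','s4')
a=cv2.imread('pics/t4.png')[165:230,250:370]; b=cv2.imread('pics/s4.png')[165:290,265:355]
a=cv2.resize(a,(480,260),interpolation=3);b=cv2.resize(b,(310,430),interpolation=3)
im=np.zeros((430,790,3),np.uint8);im[:260,:480]=a;im[:430,480:]=b;cv2.imwrite('pics/m4.png',im)
E
```

```text
{'eef_pos': [0.6059, 0.0877, 0.1502], 'wrist_force': [-0.5488, -0.4661, 0.1413], 'time_s': 4.8833, 'opening': 0.55}
```

View pics/m4.png

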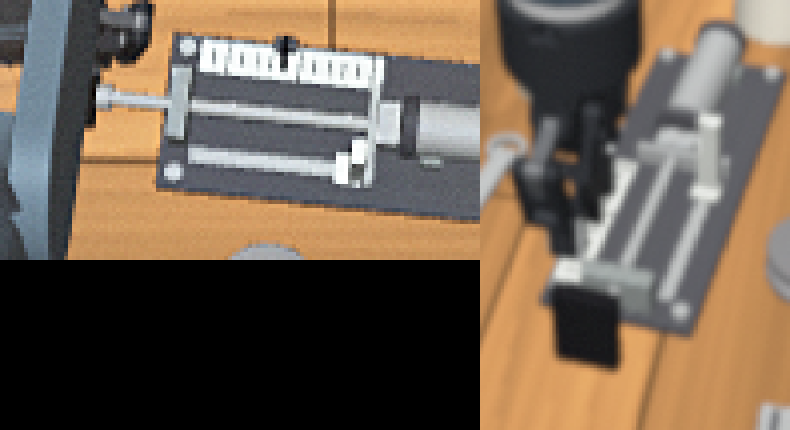

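The pointer sits against the index bar, and the top view keeps the index bar and flag visible. The open fingers are above the handle, so I'll descend and grip.

>>> carry_out:
  plan:
    - [[0,-0.003,-0.01,0,0,0,0.55],[0,-0.003,-0.035,0,0,0,0.55],[0,-0.003,-0.06,0,0,0,0.55],[0,-0.003,-0.085,0,0,0,0.55],[0,-0.003,-0.1,0,0,0,0.55]]

```text
time_s: 5.4
eef_pos: [0.6026, 0.0781, 0.0459]
eef_rot: [-0.002, 0.047, 0.999, -0.0]
wrist_force: [-0.6, -0.4, -0.7]
opening: 0.552
grasp_force: 0.0
```

>>> carry_out:
  plan:
    - [[0,0,0,0,0,0,0.5],[0,0,0,0,0,0,0.4],[0,0,0,0,0,0,0.3],[0,0,0,0,0,0,0.25],[0,0,0,0,0,0,0.2]]

```text
time_s: 5.82
eef_pos: [0.6058, 0.0796, 0.0511]
eef_rot: [0.001, 0.046, 0.999, -0.0]
wrist_force: [-0.0, -0.6, 0.7]
opening: 0.196
grasp_force: 0.0
```

>>> carry_out:
  plan:
    - [[0,0,0,0,0,0,0.15],[0,0,0,0,0,0,0.1],[0,0,0,0,0,0,0],[0,0,0,0,0,0,0],[0,0,0,0,0,0,0]]

```text
time_s: 6.23
eef_pos: [0.6055, 0.0798, 0.0507]
eef_rot: [0.001, 0.046, 0.999, -0.0]
wrist_force: [-1.0, -1.3, 6.3]
opening: 0.13
grasp_force: 58.6
```

The grip is firm: 11 mm opening and 59 N. I'll draw out about 50 mm, then measure the remaining gap to the flag.

>>> carry_out:
  plan:
    - [[0,0.003,0,0,0,0,0],[0.001,0.008,0,0,0,0,0],[0.0013,0.014,0,0,0,0,0],[0.0018,0.02,0,0,0,0,0],[0.0023,0.025,0,0,0,0,0]]

```text
time_s: 6.65
eef_pos: [0.6077, 0.1036, 0.0507]
eef_rot: [0.001, 0.046, 0.999, -0.001]
wrist_force: [-2.6, -8.8, 6.7]
opening: 0.129
grasp_force: 59.0
```

>>> carry_out:
  plan:
    - [[0.0006,0.006,0,0,0,0,0],[0.0011,0.012,0,0,0,0,0],[0.0017,0.018,0,0,0,0,0],[0.0022,0.024,0,0,0,0,0],[0.0023,0.025,0,0,0,0,0]]

```text
time_s: 7.07
eef_pos: [0.6101, 0.1283, 0.0507]
eef_rot: [0.001, 0.046, 0.999, -0.002]
wrist_force: [-2.4, -10.8, 8.4]
opening: 0.134
grasp_force: 59.1
```

```bash
python3 - <<'E'
from h import *
o=get_obs();print({k:np.round(o[k],4).tolist() for k in('eef_pos','wrist_force','time_s','opening')})
shot('top','t5');shot('side','s5')
a=cv2.imread('pics/t4.png')[168:215,290:355]; b=cv2.imread('pics/t5.png')[168:215,290:355]
c=cv2.imread('pics/s5.png')[170:270,280:350]
f=lambda a,s:cv2.resize(a,None,fx=s,fy=s,interpolation=3)
im=np.zeros((570,800,3),np.uint8);A=f(a,6);B=f(b,6);C=f(c,5.5)
im[:282,:390]=A;im[285:567,:390]=B;im[:550,400:785]=C;cv2.imwrite('pics/m5.png',im)
E
```

```text
{'eef_pos': [0.6101, 0.1283, 0.0507], 'wrist_force': [-2.4296, -10.7565, 8.4022], 'time_s': 7.0667, 'opening': 0.1342}
```

View pics/m5.png

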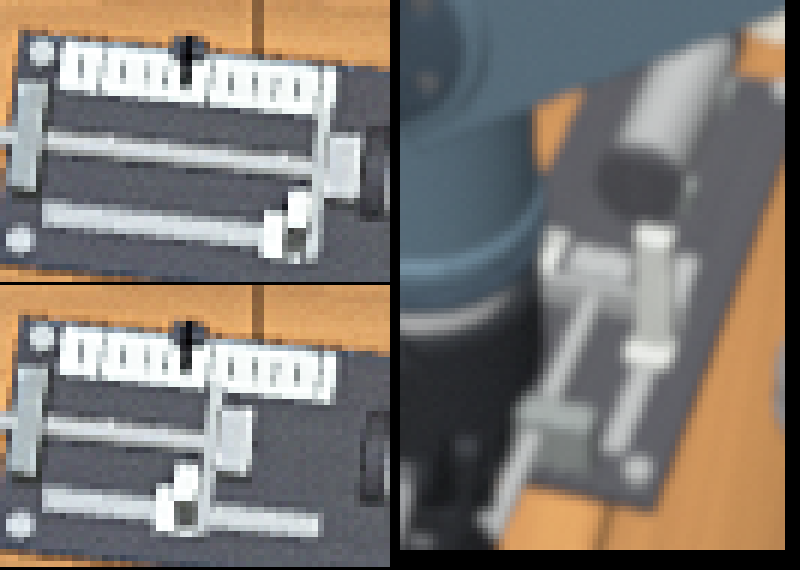

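The lower-left panel shows the bar front edge at about (210,380), with the flag blade at (188,345) still ahead of it. The pointer is being pushed along by the bar. I'll rectify the top view to the gauge frame to get the gap precisely.

```bash
cat >> h.py <<'E'
def rect(c,z,org=(.5935,-.0703),a=1.4785,s=.00025,x0=-.06,x1=.06,y0=-.06,y1=.05):
    ex=np.array([np.cos(a),np.sin(a)]);ey=np.array([-ex[1],ex[0]])
    xs=np.arange(x0,x1,s);ys=np.arange(y0,y1,s);X,Y=np.meshgrid(xs,ys)
    W=np.stack([org[0]+X*ex[0]+Y*ey[0],org[1]+X*ex[1]+Y*ey[1],0*X+z],-1)
    T=c['cam_to_world'];p=(W-T[:3,3])@T[:3,:3];K=c['camera_matrix']
    u=K[0,2]+K[0,0]*p[...,0]/-p[...,2];v=K[1,2]-K[1,1]*p[...,1]/-p[...,2]
    return cv2.remap(c['pixels'],u.astype(np.float32),v.astype(np.float32),cv2.INTER_LINEAR),xs,ys
E
python3 - <<'E'
from h import *
o=None
for fn in('t4','t5'):
    im,xs,ys=rect(load(fn),.036); g=im.mean(2)
    def prof(a,b): return g[(ys>=a)&(ys<b)].mean(0)
    # flag: dark centroid vs white strip
    for a,b in[(-.049,-.045),(-.045,-.041),(-.041,-.037),(-.037,-.034)]:
        p=prof(a,b);m=(xs>.012)&(xs<.032);d=np.clip(np.median(p[m])-p[m]-30,0,None);print(fn,'flag',a,p[m][::8].astype(int).tolist(),((d*xs[m]).sum()/d.sum()).round(5))
    lo,hi=(-.055,-.02) if fn=='t4' else (-.005,.025)
    for a,b in[(-.026,-.02),(-.02,-.014),(-.014,-.008),(.010,.016)]:
        p=prof(a,b);m=(xs>lo)&(xs<hi);x=xs[m];q=p[m];k=q.argmax();half=(q.max()+np.percentile(q,20))/2
        r=x[k:][np.argmax(q[k:]<half)];l=x[:k+1][::-1][np.argmax(q[:k+1][::-1]<half)];print(fn,'bar',a,'rear,front',l.round(4),r.round(4))
    cv2.imwrite(f'pics/r_{fn}.png',im[::-1,::-1,::-1])
E
```

```text
t4 flag -0.049 [117, 95, 88, 66, 13, 36, 70, 101, 108, 158] 0.02066
t4 flag -0.045 [209, 151, 141, 82, 14, 32, 105, 161, 200, 236] 0.02067
t4 flag -0.041 [251, 246, 245, 132, 51, 71, 201, 237, 233, 231] 0.02046
t4 flag -0.037 [241, 254, 255, 109, 49, 91, 235, 252, 228, 202] 0.02012
t4 bar -0.026 rear,front -0.0462 -0.039
t4 bar -0.02 rear,front -0.0467 -0.0407
t4 bar -0.014 rear,front -0.0507 -0.0402
t4 bar 0.01 rear,front -0.0492 -0.031
t5 flag -0.049 [117, 92, 86, 68, 14, 36, 70, 102, 110, 158] 0.02066
t5 flag -0.045 [210, 152, 139, 83, 18, 33, 103, 159, 200, 236] 0.0207
t5 flag -0.041 [251, 246, 245, 131, 49, 67, 200, 238, 233, 228] 0.02047
t5 flag -0.037 [241, 254, 255, 108, 46, 89, 235, 253, 228, 200] 0.02013
t5 bar -0.026 rear,front 0.0023 0.0075
t5 bar -0.02 rear,front 0.0015 0.008
t5 bar -0.014 rear,front -0.0002 0.0085
t5 bar 0.01 rear,front 0.01 0.0193
```

The flag is at gauge x ≈ 0.0206 and the bar front at ≈ 0.0080, having been at −0.040 when home. That leaves a gap of about 12.3 mm. I'll draw 10 mm slowly and check again.

>>> carry_out:
  plan:
    - [[0.0002,0.0025,0,0,0,0,0],[0.0005,0.005,0,0,0,0,0],[0.0007,0.0075,0,0,0,0,0],[0.0009,0.0095,0,0,0,0,0],[0.0009,0.01,0,0,0,0,0]]

```text
time_s: 7.58
eef_pos: [0.611, 0.1373, 0.0507]
eef_rot: [0.001, 0.046, 0.999, -0.002]
wrist_force: [-2.4, -13.3, 7.3]
opening: 0.128
grasp_force: 59.1
```

```bash
cat > meas.py <<'E'
import sys
from h import *
fn=sys.argv[1]
o=get_obs();print({k:np.round(o[k],4).tolist() for k in('eef_pos','wrist_force','time_s','opening')})
shot('top',fn)
ref,xs,ys=rect(load('t4'),.036);im,_,_=rect(load(fn),.036)
G=lambda a:cv2.cvtColor(a,cv2.COLOR_RGB2GRAY)
# bar shift by template (bar + hub neck, clear of the strip and pointer)
for y0,y1 in[(-.028,-.010),(-.022,-.010),(.005,.015)]:
    m=(ys>=y0)&(ys<y1);t=G(ref)[m][:,(xs>=-.056)&(xs<-.030)];x0=xs[(xs>=-.056)][0]
    r=cv2.matchTemplate(G(im)[m],t,cv2.TM_CCOEFF_NORMED)[0];k=r.argmax();print('shift',y0,(xs[k]-x0).round(5),r[k].round(3))
a=cv2.resize(im[::-1,::-1,::-1],None,fx=1.5,fy=1.5);cv2.imwrite(f'pics/r_{fn}.png',a)
E
python3 meas.py t6
```

```text
{'eef_pos': [0.611, 0.1373, 0.0507], 'wrist_force': [-2.4009, -13.2713, 7.2775], 'time_s': 7.5833, 'opening': 0.1282}
shift -0.028 0.058 0.78
shift -0.022 0.0575 0.965
shift 0.005 0.059 0.931
```

View pics/r_t6.png

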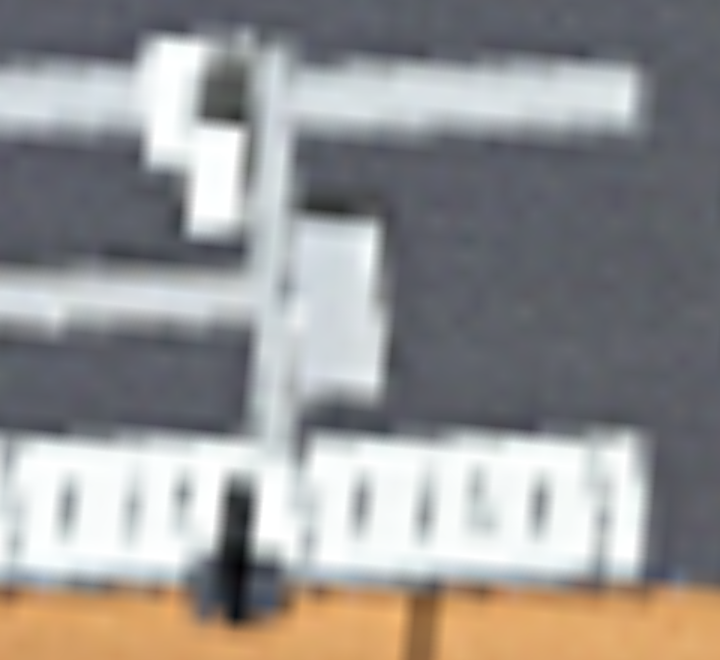

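In the rectified view the flag blade is centred at x-pixel 237 and the bar front edge at about 252, so the gap is about 2–3 mm. I'll check it against the ticks and the yaw.

```bash
python3 - <<'E'
from h import *
from scipy.signal import find_peaks
c=load('t6')
for z in(.011,.014):
    im,xs,ys=rect(c,z,x0=-.07,x1=.1); g=im.mean(2)
    for a,b in[(-.050,-.046),(-.047,-.043),(-.044,-.040),(-.041,-.037)]:
        p=g[(ys>=a)&(ys<b)].mean(0);k,_=find_peaks(-p,prominence=15);k=[i for i in k if -.05<xs[i]<.085]
        print(z,a,[(round(1000*(xs[i]-.5*.00025*(p[i+1]-p[i-1])/(p[i+1]-2*p[i]+p[i-1])) ,1)) for i in k])
# bar edge per row (t4 home, t6), max-gradient subpixel, z=.035
for fn,lo,hi in(('t4',-.047,-.033),('t6',.010,.025)):
    im,xs,ys=rect(load(fn),.035);g=cv2.GaussianBlur(im.mean(2),(9,9),0);out=[]
    for y in np.arange(-.030,.046,.004):
        r=g[np.abs(ys-y)<.002].mean(0);d=-np.gradient(r);m=(xs>lo)&(xs<hi);w=np.clip(d[m]-.3*d[m].max(),0,None);out.append((round(1000*y),round(1000*(w*xs[m]).sum()/w.sum(),2)))
    print(fn,out)
im,xs,ys=rect(c,.037);g=im.mean(2)
for y in np.arange(-.054,-.034,.003):
    r=g[np.abs(ys-y)<.0015].mean(0);m=(xs>.0145)&(xs<.0265);d=np.clip(100-r[m],0,None);print('flag',round(y,3),round(1000*(d*xs[m]).sum()/d.sum(),2))
# rod/rail direction
im,xs,ys=rect(c,.025);g=im.mean(2)
for x in(-.055,-.045,-.03,-.02,-.01,.028,.036,.044,.05,.056):
    col=g[:,np.abs(xs-x)<.002].mean(1)
    for n,a,b in(('rod',-.015,.015),('rail',.02,.05)):
        m=(ys>a)&(ys<b);w=np.clip(col[m]-120,0,None);print(n,x,round(1000*(w*ys[m]).sum()/max(w.sum(),1e-9),2),end='; ')
E
```

```text
0.011 -0.05 [np.float64(-40.7), np.float64(-10.5), np.float64(9.0), np.float64(20.3), np.float64(39.4), np.float64(58.8), np.float64(69.8), np.float64(81.0)]
0.011 -0.047 [np.float64(-41.0), np.float64(-30.0), np.float64(-21.6), np.float64(-10.7), np.float64(0.4), np.float64(8.8), np.float64(20.1), np.float64(30.7), np.float64(39.1), np.float64(50.2), np.float64(58.6), np.float64(69.6), np.float64(80.7)]
0.011 -0.044 [np.float64(-41.3), np.float64(-30.3), np.float64(-19.5), np.float64(-10.9), np.float64(0.1), np.float64(8.6), np.float64(19.8), np.float64(30.5), np.float64(38.8), np.float64(49.9), np.float64(58.4), np.float64(69.3), np.float64(80.5)]
0.011 -0.041 [np.float64(-41.5), np.float64(-30.5), np.float64(-19.5), np.float64(-11.2), np.float64(-0.1), np.float64(10.6), np.float64(21.7), np.float64(30.3), np.float64(38.6), np.float64(49.7), np.float64(60.5), np.float64(69.0), np.float64(80.3)]
0.014 -0.05 [np.float64(-40.6), np.float64(9.1), np.float64(20.3), np.float64(58.8), np.float64(69.7), np.float64(80.8)]
0.014 -0.047 [np.float64(-40.9), np.float64(-30.0), np.float64(-21.6)
[... 1478 characters left out ...]
float64(17.11)), (22, np.float64(16.82)), (26, np.float64(16.47)), (30, np.float64(16.78)), (34, np.float64(17.66)), (38, np.float64(17.47)), (42, np.float64(18.17))]
flag -0.054 20.22
flag -0.051 20.27
flag -0.048 20.81
flag -0.045 20.25
flag -0.042 20.64
flag -0.039 20.39
flag -0.036 20.0
rod -0.055 0.0; rail -0.055 0.0; rod -0.045 0.0; rail -0.045 31.52; rod -0.03 0.0; rail -0.03 31.59; rod -0.02 0.0; rail -0.02 31.41; rod -0.01 0.0; rail -0.01 31.47; rod 0.028 3.6; rail 0.028 30.44; rod 0.036 -2.15; rail 0.036 31.17; rod 0.044 -2.18; rail 0.044 31.41; rod 0.05 -2.74; rail 0.05 31.46; rod 0.056 -2.54; rail 0.056 31.12; <stdin>:13: RuntimeWarning: invalid value encountered in scalar divide
```

The tick fit and the home bar edge both give L ≈ 0.061, and the slide is now at about 0.058. I'll make the final small draw, then hold.

>>> carry_out:
  plan:
    - [[0.0001,0.0007,0,0,0,0,0],[0.0001,0.0014,0,0,0,0,0],[0.0002,0.002,0,0,0,0,0],[0.0002,0.0025,0,0,0,0,0],[0.0002,0.0025,0,0,0,0,0]]

```text
time_s: 8.05
eef_pos: [0.6112, 0.1395, 0.0507]
eef_rot: [0.001, 0.046, 0.999, -0.002]
wrist_force: [-3.1, -12.7, 6.8]
opening: 0.133
grasp_force: 59.1
```

```bash
python3 meas.py t7; python3 - <<'E'
from h import *
for fn,lo,hi in(('t4',-.047,-.033),('t6',.010,.025),('t7',.012,.027)):
    im,xs,ys=rect(load(fn),.035);g=cv2.GaussianBlur(im.mean(2),(9,9),0);out=[]
    for y in list(np.arange(-.024,-.004,.002))+[.006,.008]:
        r=g[np.abs(ys-y)<.002].mean(0);d=-np.gradient(r);m=(xs>lo)&(xs<hi);w=np.clip(d[m]-.3*d[m].max(),0,None);out.append(1000*(w*xs[m]).sum()/w.sum())
    print(fn,np.round(out,1).tolist(),np.median(out).round(2))
E
```

```text
{'eef_pos': [0.6112, 0.1395, 0.0507], 'wrist_force': [-3.0742, -12.7197, 6.7614], 'time_s': 8.05, 'opening': 0.1333}
shift -0.028 0.06 0.809
shift -0.022 0.05975 0.979
shift 0.005 0.06025 0.899
t4 [-40.7, -40.3, -40.9, -41.0, -40.8, -40.5, -40.9, -40.8, -40.3, -40.1, -40.7, -40.8] -40.74
t6 [16.9, 17.3, 17.6, 17.9, 18.0, 17.9, 17.7, 17.5, 17.4, 17.2, 17.5, 18.0] 17.56
t7 [20.4, 19.8, 19.5, 19.4, 19.6, 19.4, 19.5, 20.0, 19.9, 19.8, 18.1, 17.9] 19.59
```

>>> carry_out:
  plan:
    - [[0,0.0003,0,0,0,0,0],[0.0001,0.0007,0,0,0,0,0],[0.0001,0.0007,0,0,0,0,0],[0.0001,0.0007,0,0,0,0,0],[0.0001,0.0007,0,0,0,0,0]]

```text
time_s: 8.52
eef_pos: [0.6112, 0.1402, 0.0507]
eef_rot: [0.001, 0.046, 0.999, -0.002]
wrist_force: [-3.9, -12.5, 7.8]
opening: 0.134
grasp_force: 59.1
```

>>> carry_out:
  plan:
    - [[0,0,0,0,0,0,0],[0,0,0,0,0,0,0],[0,0,0,0,0,0,0],[0,0,0,0,0,0,0],[0,0,0,0,0,0,0]]

```text
time_s: 8.93
eef_pos: [0.6112, 0.1401, 0.0507]
eef_rot: [0.001, 0.046, 0.999, -0.002]
wrist_force: [-3.0, -11.5, 8.2]
opening: 0.135
grasp_force: 59.1
```

```bash
python3 meas.py t8; python3 - <<'E'
from h import *
a=[rect(load('t8'),.036)[0][:,:,::-1][::-1,::-1]]
cv2.imwrite('pics/r8.png',cv2.resize(a[0][:,100:340],None,fx=2,fy=1.3))
E
```

```text
{'eef_pos': [0.6112, 0.1401, 0.0507], 'wrist_force': [-3.0094, -11.542, 8.2216], 'time_s': 8.9333, 'opening': 0.1348}
shift -0.028 0.0605 0.791
shift -0.022 0.0605 0.963
shift 0.005 0.06175 0.913
```

View pics/r_t8.png

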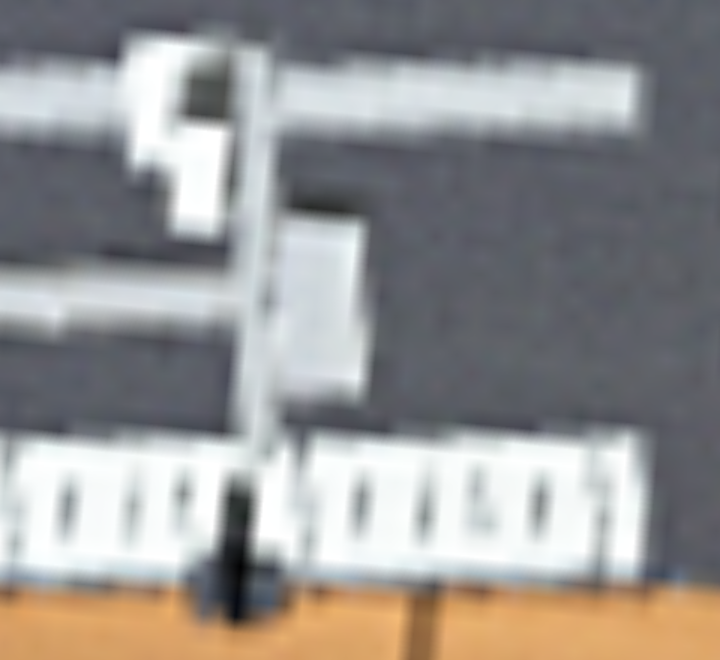

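The bar front edge (x-pixel ≈ 237) is level with the flag blade (237), and the pointer is against the bar. I'll hold a little longer, then ease home slowly.

>>> carry_out:
  plan:
    - [[0,0,0,0,0,0,0],[0,0,0,0,0,0,0],[0,0,0,0,0,0,0],[0,0,0,0,0,0,0],[0,0,0,0,0,0,0]]

```text
time_s: 9.4
eef_pos: [0.6112, 0.1401, 0.0507]
eef_rot: [0.001, 0.046, 0.999, -0.002]
wrist_force: [-3.2, -12.5, 8.3]
opening: 0.133
grasp_force: 59.1
```

>>> carry_out:
  plan:
    - [[0,0,0,0,0,0,0],[-0.0001,-0.001,0,0,0,0,0],[-0.0003,-0.003,0,0,0,0,0],[-0.0006,-0.006,0,0,0,0,0],[-0.0008,-0.009,0,0,0,0,0]]

```text
time_s: 9.82
eef_pos: [0.6105, 0.1318, 0.0507]
eef_rot: [0.001, 0.046, 0.999, -0.001]
wrist_force: [-2.4, -8.8, 7.2]
opening: 0.133
grasp_force: 59.1
```

>>> carry_out:
  plan:
    - [[-0.0003,-0.003,0,0,0,0,0],[-0.0006,-0.006,0,0,0,0,0],[-0.0009,-0.009,0,0,0,0,0],[-0.0012,-0.012,0,0,0,0,0],[-0.0014,-0.015,0,0,0,0,0]]

```text
time_s: 10.23
eef_pos: [0.6091, 0.1172, 0.0507]
eef_rot: [0.001, 0.046, 0.999, -0.001]
wrist_force: [-1.5, -7.4, 7.5]
opening: 0.132
grasp_force: 59.1
```

>>> carry_out:
  plan:
    - [[-0.0003,-0.003,0,0,0,0,0],[-0.0006,-0.006,0,0,0,0,0],[-0.0009,-0.009,0,0,0,0,0],[-0.0012,-0.012,0,0,0,0,0],[-0.0014,-0.015,0,0,0,0,0]]

```text
time_s: 10.65
eef_pos: [0.6077, 0.1027, 0.0507]
eef_rot: [0.001, 0.046, 0.999, -0.001]
wrist_force: [-2.9, -4.9, 6.4]
opening: 0.132
grasp_force: 59.1
```

>>> carry_out:
  plan:
    - [[-0.0003,-0.003,0,0,0,0,0],[-0.0006,-0.006,0,0,0,0,0],[-0.0009,-0.009,0,0,0,0,0],[-0.0012,-0.012,0,0,0,0,0],[-0.0014,-0.015,0,0,0,0,0]]

```text
time_s: 11.07
eef_pos: [0.6063, 0.0882, 0.0507]
eef_rot: [0.001, 0.046, 0.999, -0.001]
wrist_force: [-2.0, -3.3, 6.2]
opening: 0.134
grasp_force: 59.1
```

>>> carry_out:
  plan:
    - [[-0.0002,-0.002,0,0,0,0,0],[-0.0004,-0.004,0,0,0,0,0],[-0.0006,-0.006,0,0,0,0,0],[-0.0007,-0.0075,0,0,0,0,0],[-0.0008,-0.0085,0,0,0,0,0]]

```text
time_s: 11.48
eef_pos: [0.6055, 0.0799, 0.0507]
eef_rot: [0.001, 0.046, 0.999, -0.0]
wrist_force: [-1.6, -2.2, 6.6]
opening: 0.138
grasp_force: 59.1
```

>>> carry_out:
  plan:
    - [[0,-0.0004,0,0,0,0,0],[-0.0001,-0.0008,0,0,0,0,0],[-0.0001,-0.0012,0,0,0,0,0],[-0.0001,-0.0015,0,0,0,0,0],[-0.0001,-0.0015,0,0,0,0,0]]

```text
time_s: 11.9
eef_pos: [0.6054, 0.0798, 0.0507]
eef_rot: [0.001, 0.046, 0.999, 0.0]
wrist_force: [-0.6, 1.8, 6.0]
opening: 0.133
grasp_force: 59.2
```

The stop is reached: y holds at 0.0798 and the force has changed sign. I'll release and rise clear.

>>> carry_out:
  plan:
    - [[0,0,0,0,0,0,0.2],[0,0,0,0,0,0,0.3],[0,0,0,0,0,0,0.45],[0,0,0,0,0,0,0.55],[0,0,0,0,0,0,0.55]]

```text
time_s: 12.32
eef_pos: [0.6043, 0.0791, 0.0492]
eef_rot: [-0.0, 0.046, 0.999, -0.0]
wrist_force: [0.1, -0.3, -0.3]
opening: 0.552
grasp_force: 0.0
```

>>> carry_out:
  plan:
    - [[0,0,0.01,0,0,0,0.55],[0,0,0.035,0,0,0,0.55],[0,0,0.07,0,0,0,0.55],[0,0,0.105,0,0,0,0.55],[0,0,0.14,0,0,0,0.55]]

```text
time_s: 12.73
eef_pos: [0.6042, 0.0791, 0.1915]
eef_rot: [-0.0, 0.046, 0.999, -0.0]
wrist_force: [1.4, 0.7, 0.3]
opening: 0.551
grasp_force: 0.0
```

>>> carry_out:
  plan:
    - [[-0.01,0.03,0.01,0,0,0,0.55],[-0.02,0.065,0.01,0,0,0,0.55],[-0.03,0.1,0.01,0,0,0,0.55],[-0.04,0.125,0.01,0,0,0,0.55],[-0.04,0.13,0.01,0,0,0,0.55]]

```text
time_s: 13.15
eef_pos: [0.5625, 0.2131, 0.2004]
eef_rot: [-0.0, 0.044, 0.999, 0.001]
wrist_force: [-0.8, 0.9, -0.7]
opening: 0.552
grasp_force: 0.0
```

```bash
python3 meas.py t9; python3 - <<'E'
from h import *
shot('side','s9')
r,_,_=rect(load('t9'),.036,x0=-.07,x1=.17); r=cv2.resize(r[::-1,::-1,::-1],(480,220))
b=cv2.resize(cv2.imread('pics/s9.png')[140:300,225:385],(320,320),interpolation=3)
t=cv2.resize(cv2.imread('pics/t9.png')[110:270,220:460],(480,320),interpolation=3)
im=np.zeros((550,800,3),np.uint8);im[:220,:480]=r;im[225:545,:480]=t;im[:320,480:]=b;cv2.imwrite('pics/m9.png',im)
E
```

```text
{'eef_pos': [0.5625, 0.2131, 0.2004], 'wrist_force': [-0.7517, 0.8751, -0.7063], 'time_s': 13.15, 'opening': 0.5521}
shift -0.028 0.0 0.999
shift -0.022 0.0 0.999
shift 0.005 -0.00025 0.681
```

View pics/m9.png

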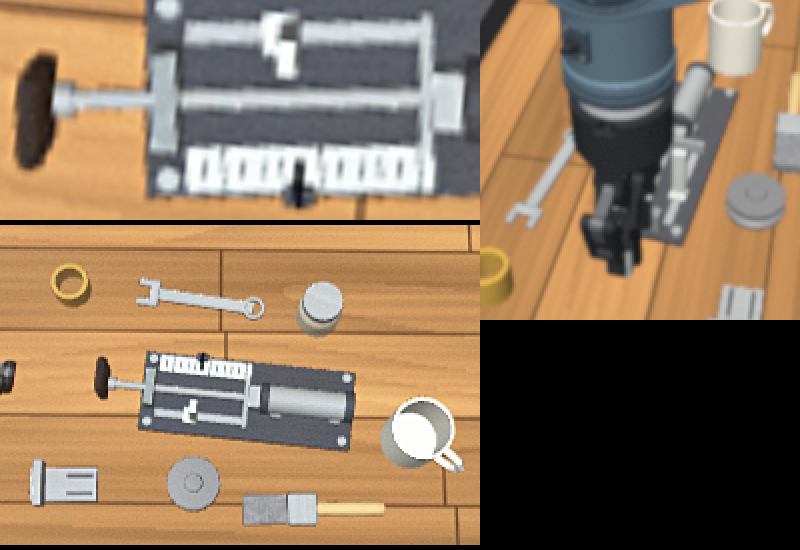

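The slide is home (shift 0.000). The pointer's rear face (x-pixel ≈ 299) is level with the flag (298), the other things haven't moved, and the arm is clear. I'm handing in.

```bash
python3 -c "
from bench import hand_in
print(hand_in())"
```

```text
the job is handed in; nothing more can be done
None
```

The job is handed in: I slid the drag pointer home, drew the handle to the flag (about 61 mm), held it for about 1 s, eased it home and let go; the last picture shows the pointer level with the flag and nothing else moved.

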